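Shake cut stones into a jeweller's tray

ROBOT

A 7-joint arm with a two-finger parallel gripper is mounted at the origin on the work surface. World frame = base frame: x ahead of the robot, y to its left, z up, the work surface at z = 0. Lengths are in m, angles in rad, forces in N, time in s.
With the tool pointing down it reaches from about 0.35 to 0.9 m from the base axis. Payload 8.1 kg.
Tool frame: the origin (TCP) lies between the finger pads; the fingertips stand 19 mm ahead of it and the grasp point (between the pads) is the TCP (env.tip_extent is the distance from the TCP to the fingertips, in m); z points along the fingers, y is the line along which they close (so a half turn about z gives the same grasp; the last joint's range is limited). The gripper opens to 92 mm and grips with 3 to 60 N. Pads are 19 mm wide; open, the fingers measure 130 mm over their backs; the gripper's body (75 mm by 190 mm) begins 47 mm behind the grasp point.
Start: joints at [1.198, 0.434, 0.025, 1.573, -0.012, 1.134, -0.075], TCP at [0.167, -0.602, 0.246] pointing down, gripper open.
Joint ranges: [-2.62, 2.62], [-0.44, 2.09], [-1.27, 1.32], [0.08, 2.57], [-1.32, 4.46], [0.12, 2], [-2.74, 2.74]. Speed limits (rad/s): [2.22, 2.22, 3.01, 3.01, 3.14, 3.14, 3.14].

INTERFACE

Orientations are given as a unit quaternion [w, x, y, z].
In Python, from cell import env gives the robot as it stands. Calls block until the motion is done:
- env.move_ptp(position, orientation): joint-space move of the TCP to a pose.
- env.servo_line(position, orientation=None, velocity=0.15, until_force=None): straight line of the TCP; orientation=None keeps the orientation; velocity is the mean speed in m/s. With until_force (N) it stops when the force on the tool has changed by that much, and returns True; else False.
- env.goto_joints(angles): joint-space move.
- env.open_gripper() and env.gripper_close(strength=None): open the fingers fully, or close them until they stop; strength is the grip in N (None keeps the last).
- env.sleep(seconds).
- env.solve_ik(position, orientation): joint angles nearest the present ones, or None.
- env.capture(name): name is "side" or "top" or "wrist"; returns the picture (400x640x3 uint8, red, green, blue); there is no depth.
- env.camera_params(name): a dict with "K" (3x3 intrinsics, pixels), "eye" and "rotation" of the camera in the world. Camera axes: x right, y up, looking along -z (the intrinsics and any distortion apply to the point x, -y, -z); pixel columns grow to the right and rows downward; lengths in m; the calibration is good to about 2 mm. A picture is of the moment at which its call begins: read the wrist's pose just before it. camera_params takes no time and is no camera call; for the wrist camera it gives the pose at the moment of the call.
A pose or a line that the arm cannot do raises env.IKError and nothing moves.
- env.sign_off(): hands the job in; it is judged then, once.
Trained networks look in the newest picture that a camera, given by its name, has taken for a name from the list of things; names that differ only in an ending like _2 or _b are one class to them, and where a whole thing is asked for, a point or a joint stands for the part that bears it (a point fixed in the world has none). Each returns a list of dicts, best first, with "p" (0 to 1); they miss things now and then, are a little off and sometimes report something else, mostly with a low value. They report only what shows in the picture. A call takes as long as a camera call.
- env.search_frame(target, camera): "xy" ([column, row] in pixels, amid what is visible of it).
- env.outline_of(target, camera): "region" (400x640 bool, what is visible of it) and "xy" ([column, row] in pixels, amid what is visible of it).
Readings, each from a call of its own:
- env.get_clock(): time.
- env.get_joint_pos(): joint angles.
- env.get_qvel(): joint speeds.
- env.get_effort(): joint torques, N m.
- env.get_tcp_pos(): TCP position.
- env.get_tool_rot(): TCP orientation.
- env.get_wrist_force(): force on the tool from outside, world axes, zero at the start.
- env.get_wrist_torque(): the same for the moment, N m.
- env.get_finger_gap(): finger opening in m.
- env.get_finger_force(): force on a finger pad.
Only numpy, scipy, OpenCV 4.12 (cv2) and the standard library are available. Lean on these libraries where they do the work, as an engineer would, in place of code of your own. Each camera call takes 0.05 s, during which the arm holds its last target. There are 200 camera calls.

TASK

Lift the stone shaker by its trough off the free-spinning turntable, stand it level on the cork pad and let go; then take it again by its red handle and, keeping the spout low over the tray, shake the six cut stones out evenly: every compartment gets some and none more than three. Finally stand the empty shaker level on the cork pad again and let go. Do not touch the stones with the fingers or let them drop far, they chip, and leave the torch, jar and hand tool alone.

Things in the scene. Friction and masses are not known exactly. Their poses are not given: they have to be found in the camera images.
- shaker: Stone shaker: straight open-topped aluminium trough with a red bar handle at its back; about 150 g. Origin: centre of the trough's underside; x points along the trough to its open spout end, z up. Trough: x -70 to 70, 36 wide over 5 thick walls, 46 high, back end closed. Its flat inner floor lies 8 above the underside, 26 wide
- shaker_grip (a point): where to grip the handle: 98 behind the trough's centre, 33 above its underside, mid width. The handle is a bar along x from -130 to -70 of the shaker, 14 wide (y), from 20 to 46 above the underside
- shaker_spout (a point): middle of the spout's floor edge, 70 ahead of the trough's centre and 8 above its underside. The stones stay put while the shaker is about level; tipped spout down by some 25 to 40 degrees (depending on friction), or shaken, the row slides and they drop off here one after another
- turntable: dark round turntable, freely spinning about its upright axis; plate 220 across, top 30 above the bench. Origin: on the axis at bench level. Two wooden cheeks (x -99 to -49, 12 thick, 20 apart in y) rise to 76 above the bench; the shaker starts on the plate with its handle between them, 3 clear each side and tops level, so only the trough can be taken there
- pad: cork pad fixed to the bench, 240 (x) by 160 (y), 5 thick. Origin: centre of its underside, at bench level
- tray: wooden stone tray with green floors, fixed, 100 (x) by 210 (y), 26 high, walls and dividers 5 thick, floor top 5 above the bench; two dividers across make three compartments in a row along y, each 90 by 63. Origin: centre of its underside, at bench level
- tray_c0 (a point): centre of the floor of the +y end compartment
- tray_c1 (a point): centre of the floor of the middle compartment
- tray_c2 (a point): centre of the floor of the -y end compartment
- stone0: red cut stone, an 18 cube with rounded edges, 15 g. Origin: its centre. It starts in the shaker, in a row with the others
- stone1: green cut stone, an 18 cube with rounded edges, 15 g. Origin: its centre. It starts in the shaker, in a row with the others
- stone2: blue cut stone, an 18 cube with rounded edges, 15 g. Origin: its centre. It starts in the shaker, in a row with the others
- stone3: yellow cut stone, an 18 cube with rounded edges, 15 g. Origin: its centre. It starts in the shaker, in a row with the others
- stone4: violet cut stone, an 18 cube with rounded edges, 15 g. Origin: its centre. It starts in the shaker, in a row with the others
- stone5: cream cut stone, an 18 cube with rounded edges, 15 g. Origin: its centre. It starts in the shaker, in a row with the others
- torch: bystander: black upright hand torch with a round foot 60 across, 125 high. Origin: centre of its underside
- jar: bystander: small clear jar with a white cap, 44 across, 35 high. Origin: centre of its underside
- pusher: bystander: small hand tool like a screwdriver, 150 long, lying on the bench. Origin: centre of its underside

How it is judged:
By the outcome, as a careful person would: the job done as asked, in the order asked, and still so for the second after the job is handed in, with the robot touching nothing.
It also fails if it takes over 72 s, if anything falls off the work surface, if the arm or the gripper's body presses on something with over 40 N, if the wrist force passes 120 N, or if a joint passes its speed limit or range.

## Working session

There is one attempt and no reset: what is moved stays moved. The work goes in short steps, each a Python script; the robot and the scene stay as the last script left them, time stands still between calls to the robot, and variables do not carry over. Pictures are saved under pics/ and viewed, at most 14 in all, crops included, and the job is handed in when it is done.

```bash
mkdir -p pics; ls; python3 - <<'E'
from cell import env
import cv2,numpy as np
ims=[]
for c in ["top","side"]:
    im=env.capture(c); cv2.imwrite(f"pics/{c}0.png",im[:,:,::-1])
    p=env.camera_params(c); print(c,p)
    for t in ["shaker","shaker_grip","shaker_spout","turntable","pad","tray","stone0","stone1","stone2","stone5","torch","jar","pusher","tray_c0","tray_c2"]:
        r=env.search_frame(t,c); print(t,[(np.round(d["xy"],1).tolist(),round(d["p"],2)) for d in r[:2]])
print(env.get_clock(),env.get_tool_rot(),env.tip_extent)
E
```

```text
pics
top {'K': array([[457.73379795,   0.        , 318.77526859],
       [  0.        , 457.73379795, 195.29544323],
       [  0.        ,   0.        ,   1.        ]]), 'eye': array([0.37943636, 0.03360905, 1.132134  ]), 'rotation': array([-0.70452328, -0.02398515,  0.03584698,  0.70836901])}
shaker [([474.0, 163.9], 0.74)]
shaker_grip [([471.3, 166.9], 0.76)]
shaker_spout [([467.5, 166.7], 0.59)]
turntable [([455.3, 165.0], 0.74)]
pad [([206.4, 170.7], 0.8)]
tray [([313.8, 176.3], 0.55)]
stone0 [([481.7, 150.6], 0.61), ([486.4, 146.1], 0.39)]
stone1 [([481.7, 150.6], 0.61), ([486.4, 146.1], 0.39)]
stone2 [([481.7, 150.6], 0.61), ([486.4, 146.1], 0.39)]
stone5 [([481.7, 150.6], 0.61), ([486.4, 146.1], 0.39)]
torch [([304.5, 244.1], 0.92), ([315.4, 177.8], 0.21)]
jar [([257.3, 243.3], 0.68)]
pusher []
tray_c0 [([313.1, 177.5], 0.61)]
tray_c2 [([313.1, 177.5], 0.61)]
side {'K': array([[365.82558178,   0.        , 322.70616603],
       [  0.        , 365.82558178, 198.16276899],
       [  0.        ,   0.        ,   1.        ]]), 'eye': array([0.15020886, 0.75832941, 0.58420954]), 'rotation': array([-0.19498641, -0.10036445,  0.46422429,  0.85813932])}
shaker []
shaker_grip [([353.0, 141.5], 0.73)]
shaker_spout [([350.8, 140.9], 0.53)]
turntable [([354.7, 151.7], 0.85)]
pad [([255.1, 273.9], 0.59)]
tray [([312.8, 209.0], 0.85), ([351.0, 139.7], 0.36)]
stone0 []
stone1 []
stone2 []
stone5 []
torch [([365.4, 222.7], 0.89)]
jar [([311.0, 210.0], 0.69), ([351.5, 253.0], 0.54)]
pusher [([384.4, 185.1], 0.53)]
tray_c0 [([314.6, 211.6], 0.85)]
tray_c2 [([314.6, 211.6], 0.85)]
1.6 [ 4.69201919e-05  9.90919463e-01  1.34456746e-01 -1.12634504e-05] 0.019
```

View top.

View pics/top0.png

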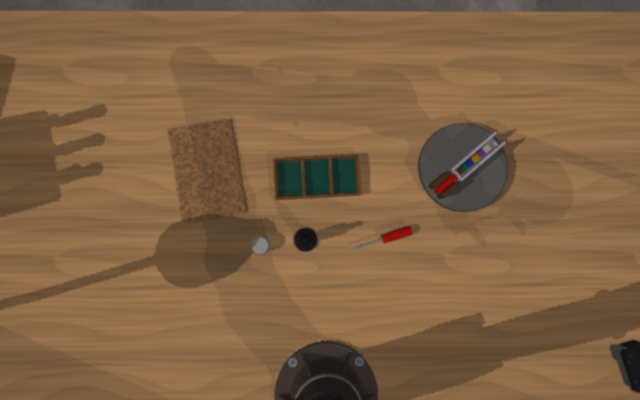

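View pics/side0.png

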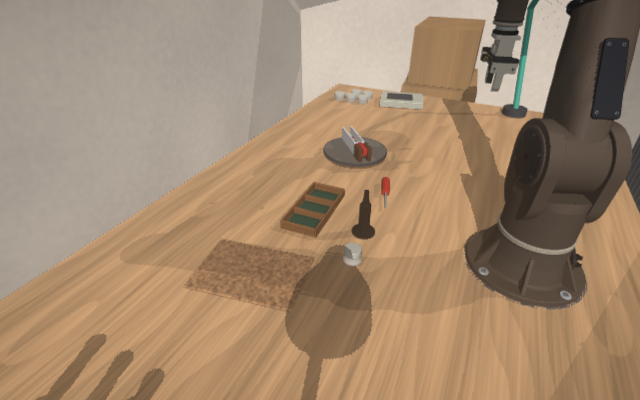

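```bash
cat > h.py <<'E'
from cell import env
import cv2,numpy as np
from scipy.spatial.transform import Rotation as R
def rot(q): return R.from_quat(np.roll(q,-1))
def quat(r): return np.roll(r.as_quat(),1)
def pix2w(cam,uv,z,p=None):
    p=p or env.camera_params(cam); uv=np.atleast_2d(np.array(uv,float))
    d=np.c_[uv,np.ones(len(uv))]@np.linalg.inv(p["K"]).T*[1,-1,-1]
    d=rot(p["rotation"]).apply(d); e=np.array(p["eye"])
    return (e+d*((z-e[2])/d[:,2])[:,None])
def rect(t,cam,z,p=None):
    r=env.outline_of(t,cam)
    if not r: return None
    m=r[0]["region"].astype(np.uint8)
    c=max(cv2.findContours(m,0,2)[0],key=cv2.contourArea)[:,0,:]
    w=pix2w(cam,c,z,p)[:,:2].astype(np.float32)
    (x,y),(a,b),th=cv2.minAreaRect(w*1000)
    return np.round([x,y,a,b,th,r[0]["p"]],2)
E
python3 - <<'E'
from h import *
env.capture("top")
print("tray",rect("tray","top",.026)); print("pad",rect("pad","top",.005)); print("tt",rect("turntable","top",.03)); print("shaker",rect("shaker","top",.076))
for t in ["torch","jar","pusher"]: print(t,rect(t,"top",.02))
# wide red / white by picture
print(pix2w("top",[[463,167]],.03), pix2w("top",[[445,184],[499,140]],.076))
print(pix2w("top",[[305,239]],.1),pix2w("top",[[260,245]],.035),pix2w("top",[[412,230],[352,246]],.02))
print(pix2w("top",[[275,160],[357,155],[359,194],[277,199]],.026))
print(pix2w("top",[[168,129],[233,120],[246,210],[182,219]],.005))
print(rot(env.get_tool_rot()).as_matrix().round(2), env.camera_params("wrist"),env.get_tcp_pos())
E
```

```text
tray [517.45  20.26 104.02 209.86   2.82   0.85]
pad [537.6  291.74 240.64 161.19  10.11   0.59]
tt [ 541.46 -335.82  221.28  217.53   88.6     0.75]
shaker [ 540.12 -332.25   43.97  198.53   38.39    0.91]
torch [366.71  48.61  58.03  55.36  89.66   0.79]
jar [355.37 157.08  43.39  40.77  89.61   0.55]
pusher [ 368.07 -141.01   23.63  138.77   17.87    0.67]
[[ 0.54058962 -0.33790837  0.03      ]] [[ 0.49403707 -0.27889106  0.076     ]
 [ 0.59770321 -0.40977225  0.076     ]]
[[0.36869088 0.04752824 0.1       ]] [[0.35448108 0.15546304 0.035     ]] [[ 0.38799876 -0.21152105  0.02      ]
 [ 0.35028356 -0.06497706  0.02      ]]
[[ 0.56009554  0.12093824  0.026     ]
 [ 0.57176579 -0.07941924  0.026     ]
 [ 0.47593883 -0.08301947  0.026     ]
 [ 0.46472484  0.11592041  0.026     ]]
[[0.64237794 0.38864018 0.005     ]
 [0.66485805 0.22758552 0.005     ]
 [0.43959324 0.19354633 0.005     ]
 [0.41835907 0.3497116  0.005     ]]
[[ 0.96  0.27 -0.  ]
 [ 0.27 -0.96  0.  ]
 [-0.   -0.   -1.  ]] {'K': array([[350.90707528,   0.        , 319.34181957],
       [  0.        , 350.90707528, 200.53918116],
       [  0.        ,   0.        ,   1.        ]]), 'eye': array([ 0.24277494, -0.58125406,  0.38491212]), 'rotation': array([ 0.78686012, -0.11768656,  0.09030149, -0.59903812])} [ 0.16655551 -0.60239681  0.24573317]
```

```bash
cat >> h.py <<'E'
def tool(head,pitch=0,flip=False,lean=0):
    """tool quaternion for a shaker heading (deg), spout-down pitch; lean: tool rotated about closing axis relative to shaker (deg)"""
    r=R.from_euler('z',head,degrees=True)*R.from_euler('y',pitch+lean,degrees=True)*R.from_euler('x',180,degrees=True)
    if flip: r=r*R.from_euler('z',180,degrees=True)
    return quat(r)
def S(org,head,pitch,pt):
    r=R.from_euler('z',head,degrees=True)*R.from_euler('y',pitch,degrees=True)
    return np.array(org)+r.apply(pt)
def grip_for_spout(sp,head,pitch,g=(-.098,0,.033)):
    return S(sp,head,pitch,np.array(g)-[.070,0,.008])
E
python3 - <<'E'
from h import *
ik=lambda p,q:(lambda s:None if s is None else np.round(s,2))(env.solve_ik(p,q))
h0=-51.6; o=np.array([.559,-.356,.03])
print("grasp",ik(S(o,h0,0,[-.015,0,.025]),tool(h0,0,True)), ik(S(o,h0,0,[-.015,0,.17]),tool(h0,0,True)))
hp=-170.3; po=np.array([.535,.291,.005])
for fl in(0,1): print("pad",fl,ik(S(po,hp,0,[-.015,0,.025]),tool(hp,0,fl)))
print("mid",ik([.54,0,.2],tool(-111,0,True)))
for lean in(0,-15,-30):
  print("handle",lean,ik(S(po,hp,0,[-.098,0,.033]),tool(hp,0,0,lean)),ik(S(po,hp,0,[-.098,0,.13]),tool(hp,0,0,lean)))
  for dy in(-.068,0,.068):
    for pit in(0,20,45): print(lean,dy,pit,ik(grip_for_spout([.53,.02+dy,.04],-177,pit),tool(-177,pit,0,lean)))
t=env.get_clock()
env.move_ptp(S(o,h0,0,[-.015,0,.20]),tool(h0,0,True))
p=env.camera_params("wrist"); im=env.capture("wrist"); cv2.imwrite("pics/w1.png",im[:,:,::-1])
print(env.get_clock()-t, rect("shaker","wrist",.076,p),rect("turntable","wrist",.03,p),env.get_clock())
np.save("w1.npy",np.r_[p["eye"],p["rotation"]])
E
```

```text
grasp [ 0.77  0.72 -0.45  1.66  0.39  0.85  0.82] [ 0.8   0.56 -0.5   1.54  0.29  1.12  0.91]
pad 0 [ 0.05  0.93 -1.04  1.72  0.92  1.06  0.43]
pad 1 [-0.23  0.73 -0.52  1.74  0.48  0.8  -2.39]
mid [ 0.36  0.42 -0.62  1.8   0.28  1.01 -0.73]
handle 0 [-0.03  0.95 -0.91  1.5   0.81  1.1   0.63] [ 0.06  0.95 -1.18  1.42  0.88  1.35  0.59]
0 -0.068 0 [ 0.46  0.89 -0.85  1.49  0.72  1.09  1.07]
0 -0.068 20 [ 0.61  0.69 -0.92  1.84  0.95  0.68  0.82]
0 -0.068 45 [ 0.93  0.66 -1.24  2.25  2.03  0.61 -0.18]
0 0 0 [ 0.41  0.93 -0.96  1.49  0.81  1.15  0.92]
0 0 20 [ 0.44  0.64 -0.83  1.85  0.92  0.66  0.72]
0 0 45 [ 0.65  0.54 -1.05  2.27  2.06  0.59 -0.41]
0 0.068 0 [ 0.29  0.93 -0.93  1.48  0.79  1.14  0.84]
0 0.068 20 [ 0.29  0.64 -0.78  1.83  0.92  0.67  0.61]
0 0.068 45 [ 0.47  0.55 -1.06  2.25  1.96  0.71 -0.44]
handle -15 [-0.1   1.05 -0.83  1.23  0.58  1.37  0.85] [-0.07  0.99 -0.95  1.16  0.59  1.54  0.82]
-15 -0.068 0 [ 0.34  1.   -0.77  1.22  0.58  1.43  1.21]
-15 -0.068 20 [ 0.5   0.76 -0.86  1.59  0.67  1.01  1.08]
-15 -0.068 45 [ 0.56  0.41 -0.72  2.06  0.88  0.34  0.8 ]
-15 0 
[... 347 characters left out ...]
0.87  0.92  0.52  1.72  0.93] [-0.15  1.13 -0.93  0.86  0.51  1.86  0.9 ]
-30 -0.068 0 [ 0.24  1.15 -0.75  0.91  0.55  1.79  1.28]
-30 -0.068 20 [ 0.39  0.86 -0.78  1.33  0.55  1.35  1.2 ]
-30 -0.068 45 [ 0.58  0.52 -0.82  1.83  0.59  0.75  1.1 ]
-30 0 0 [ 0.18  1.16 -0.79  0.91  0.54  1.79  1.19]
-30 0 20 [ 0.33  0.89 -0.86  1.33  0.59  1.37  1.07]
-30 0 45 [ 0.44  0.51 -0.8   1.83  0.62  0.76  0.96]
-30 0.068 0 [ 0.1   1.18 -0.83  0.88  0.54  1.8   1.1 ]
-30 0.068 20 [ 0.26  0.93 -0.94  1.31  0.64  1.41  0.95]
-30 0.068 45 [ 0.35  0.54 -0.86  1.81  0.7   0.81  0.78]
1.7416999999999998 [ 542.07 -337.01   37.47  198.72   39.93    0.73] [ 541.51 -337.16  220.77  216.06   39.66    0.96] 3.8417
```

View pics/w1.png

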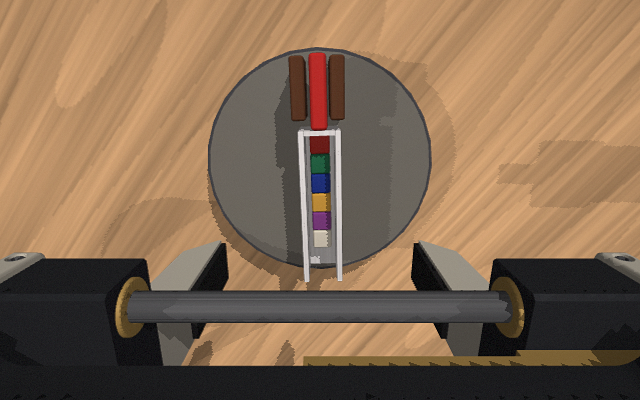

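```bash
python3 - <<'E'
from h import *
w=pix2w("wrist",[[300,131],[340,131],[305,280],[342,280],[317,53],[318,128]],.076)[:,:2]
a=(w[0]+w[1])/2;b=(w[2]+w[3])/2
print(w.round(4),a,b,np.degrees(np.arctan2(*(b-a)[::-1])),np.linalg.norm(b-a))
h0=np.degrees(np.arctan2(*(b-w[4])[::-1])); print(h0,np.linalg.norm(b-w[4]))
h0=-50.5; d=np.array([np.cos(np.radians(h0)),np.sin(np.radians(h0))])
n=np.array([-d[1],d[0]])
lat=np.mean([(x@n) for x in (a,b,w[4])]); lon=np.mean([b@d-.07,w[4]@d+.13,.5421*d[0]-.337*d[1]+.03])
o=np.r_[lat*n+lon*d,.03]; print(o, [x@n-lat for x in (a,b,w[4])])
q=tool(h0,0,True)
env.servo_line(S(o,h0,0,[-.018,0,.026]),q,velocity=.15)
print(env.get_wrist_force().round(1))
env.gripper_close(30); print(env.get_finger_gap(),env.get_finger_force(),env.get_wrist_force().round(1),env.get_wrist_torque().round(2))
env.servo_line(S(o,h0,0,[-.018,0,.17]),q,velocity=.1)
print(env.get_finger_gap(),env.get_wrist_force().round(1),env.get_clock())
im=env.capture("wrist"); cv2.imwrite("pics/w2.png",im[:,:,::-1])
E
```

```text
[[ 0.5052 -0.3163]
 [ 0.531  -0.2959]
 [ 0.5924 -0.423 ]
 [ 0.6197 -0.4015]
 [ 0.4794 -0.2608]
 [ 0.5153 -0.3052]] [ 0.51809446 -0.30606145] [ 0.60606603 -0.41228258] -50.36869183690068 0.13792000217241654
-50.10658441421266 0.19748513341288823
[ 0.56190393 -0.35958592  0.03      ] [np.float64(0.00024128075235710367), np.float64(0.0005573599896242232), np.float64(-0.0007986407419813268)]
[-0.3 -0.2  0.7]
0.03564606076099048 29.99259889125824 [-0.3  0.1  0.2] [-0.01 -0.13  0.02]
0.03583665126447993 [ 0.1  0.  -2.5] 7.65
```

View pics/w2.png

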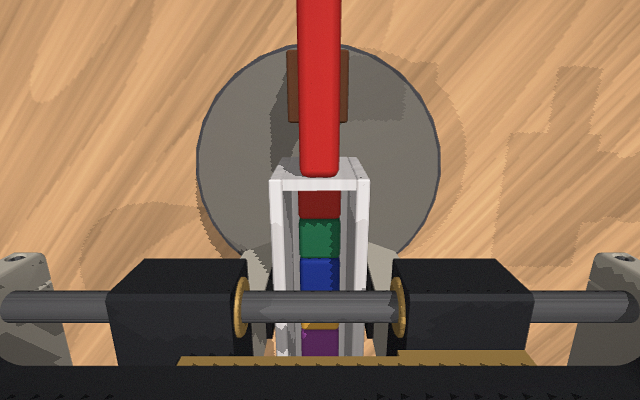

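```bash
python3 - <<'E'
from h import *
hp=-170.3; po=np.array([.535,.291,.005]); q=tool(hp,0,True)
env.servo_line(S(po,hp,0,[-.018,0,.17]),q,velocity=.25)
print(env.get_clock())
env.servo_line(S(po,hp,0,[-.018,0,.036]),q,velocity=.15)
print(env.servo_line(S(po,hp,0,[-.018,0,.022]),q,velocity=.02,until_force=2.5),env.get_tcp_pos(),env.get_wrist_force().round(1))
env.open_gripper()
env.servo_line(S(po,hp,0,[-.018,0,.2]),q,velocity=.25)
env.move_ptp(S(po,hp,0,[-.098,0,.2]),tool(hp,0,False,-30))
p=env.camera_params("wrist");im=env.capture("wrist"); cv2.imwrite("pics/w3.png",im[:,:,::-1])
print(rect("shaker","wrist",.051,p),rect("pad","wrist",.005,p),env.get_clock(),env.get_joint_pos())
E
```

```text
10.4083
True [0.55275603 0.29400575 0.03072339] [ 0.3 -0.3  3.2]
[551.72 294.36 174.97  35.89   9.69   0.74] [530.44 290.02 222.79 162.35   9.95   0.78] 16.4583 [-0.14389129  1.11603438 -1.07359013  0.7757533   0.57778159  1.99695807
  0.85870981]
```

View pics/w3.png

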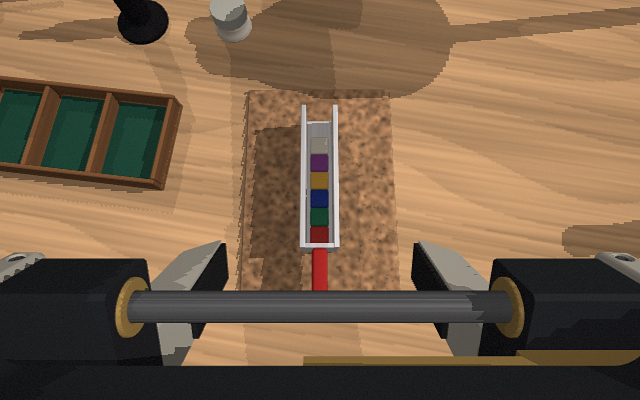

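```bash
python3 - <<'E'
from h import *
print(pix2w("wrist",[[320,105],[320,247]],.051).round(4))
hp=-170.3; po=np.array([.535,.291,.005]); q=tool(hp,0,False,-30); g=[-.099,0,.033]
print(S(po,hp,0,[.07,0,.046]),S(po,hp,0,[-.07,0,.046]))
env.servo_line(S(po,hp,0,[-.099,0,.033]),q,velocity=.15)
print(env.get_wrist_force().round(1))
env.gripper_close(55); print(env.get_finger_gap(),env.get_finger_force(),env.get_wrist_force().round(1),env.get_wrist_torque().round(2))
env.servo_line(S(po,hp,0,g)+[0,0,.06],q,velocity=.1)
print(env.get_wrist_force().round(1),env.get_wrist_torque().round(2))
ht=-177; c=np.array([.517,.020]); t3=np.radians(3); sp=np.r_[c+.068*np.array([-np.sin(t3),np.cos(t3)])+[.018,0],.065]
env.servo_line(grip_for_spout(sp,ht,0,g),tool(ht,0,0,-30),velocity=.2)
sp[2]=.042
env.servo_line(grip_for_spout(sp,ht,15,g),tool(ht,15,0,-30),velocity=.12)
im=env.capture("wrist"); cv2.imwrite("pics/w4.png",im[:,:,::-1])
im=env.capture("side"); cv2.imwrite("pics/s4.png",im[120:290,200:440,::-1].repeat(2,0).repeat(2,1))
print(env.get_clock(),env.get_finger_gap())
E
```

```text
[[0.4654 0.2805 0.051 ]
 [0.6021 0.3038 0.051 ]]
[0.46600076 0.27920574 0.051     ] [0.60399924 0.30279426 0.051     ]
[-0.2 -0.2 -0.3]
0.013842950788405339 54.999908208847046 [0.4 0.2 0.6] [ 0.25 -0.67 -0.03]
[-0.8 -0.3 -2.7] [ 0.25 -1.12  0.04]
21.4833 0.013809634651663155
```

View pics/w4.png

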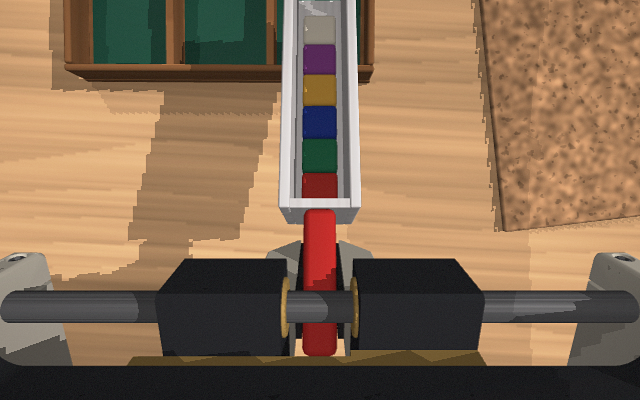

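View pics/s4.png

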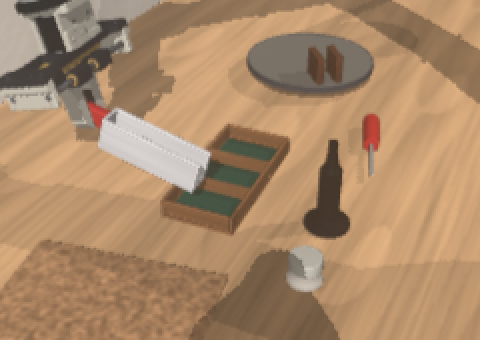

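```bash
cat >> h.py <<'E'
G=np.array([-.099,0,.033]); HT=-177; T3=np.radians(3)
def spout(k,z=.038,dx=.018): # k=1: +y compartment, 0 middle, -1
    return np.r_[np.array([.517,.020])+.068*k*np.array([-np.sin(T3),np.cos(T3)])+[dx,0],z]
def pose(sp,pit,v=.15): env.servo_line(grip_for_spout(sp,HT,pit,G),tool(HT,pit,0,-30),velocity=v)
# image row of a stone top at shaker x, fixed in the tool frame
HUE={"red":(0,12),"green":(65,90),"blue":(105,125),"yellow":(14,28),"violet":(132,160)}
def stones(p,im,sp,pit):
    rx=R.from_euler('z',HT,degrees=True)*R.from_euler('y',pit,degrees=True)
    xs=np.linspace(-.07,.07,57); o=grip_for_spout(sp,HT,pit,G)
    w=o+rx.apply(np.c_[xs,0*xs,0*xs+.024]-G)
    c=rot(p["rotation"]).inv().apply(w-p["eye"])*[1,-1,-1]; uv=c@p["K"].T; rows=uv[:,1]/uv[:,2]
    hsv=cv2.cvtColor(np.ascontiguousarray(im[:203,303:337]),cv2.COLOR_RGB2HSV); out={}
    for n,(a,b) in HUE.items():
        m=(hsv[...,0]>=a)&(hsv[...,0]<=b)&(hsv[...,1]>110)&(hsv[...,2]>40)
        rr=np.where(m.sum(1)>17)[0]
        if len(rr)>8: out[n]=round(1000*float(np.interp(-rr.mean(),-rows[np.argsort(-rows)],xs[np.argsort(-rows)])) ,1)
    return out
E
cat > pour.py <<'E'
import sys
from h import *
k,pit,target,last=int(sys.argv[1]),float(sys.argv[2]),float(sys.argv[3]),None
sp=spout(k); pose(sp,pit)
for i in range(30):
    p=env.camera_params("wrist"); im=env.capture("wrist"); s=stones(p,im,sp,pit); t=env.get_clock()
    x=s.get("red",99); print(round(t,2),round(pit,1),s)
    v=0 if last is None else (x-last[0])/(t-last[1])
    if x+v*.2>target or pit>44: break
    if v<10: pit+=1; pose(sp,pit)
    last=(x,t)
pose(sp,pit-12,.3); env.sleep(.1)
p=env.camera_params("wrist"); im=env.capture("wrist"); cv2.imwrite(f"pics/wp{k}.png",im[:,:,::-1])
cv2.imwrite(f"pics/sp{k}.png",cv2.resize(env.capture("side")[140:270,220:420],None,fx=3,fy=3)[:,:,::-1])
print(stones(p,im,sp,pit-12),env.get_clock())
E
python3 -c "
from h import *
im=cv2.imread('pics/w4.png')[:,:,::-1]
print(stones(env.camera_params('wrist'),im,spout(1,.042),15), cv2.cvtColor(im,cv2.COLOR_RGB2HSV)[[30,60,90,122,156,185],320])"
```

```text
{'red': -50.1, 'green': -36.8, 'blue': -18.4, 'yellow': 0.1, 'violet': 18.8} [[ 17  37 143]
 [150 132  87]
 [ 19 176 142]
 [113 193  90]
 [ 75 168  70]
 [  2 196 120]]
```

```bash
python3 pour.py 1 20 2
```

```text
21.78 20.0 {'red': -50.8, 'green': -33.8, 'blue': -15.8, 'yellow': 2.5, 'violet': 21.4}
22.08 21.0 {'red': -51.6, 'green': -34.6, 'blue': -16.6, 'yellow': 0.2, 'violet': 20.4}
22.38 22.0 {'red': -51.3, 'green': -34.2, 'blue': -16.2, 'yellow': 0.6, 'violet': 21.0}
22.68 23.0 {'red': -51.2, 'green': -34.2, 'blue': -16.1, 'yellow': 2.5, 'violet': 21.1}
22.98 24.0 {'red': -51.0, 'green': -34.2, 'blue': -16.1, 'yellow': 2.5, 'violet': 21.1}
23.28 25.0 {'red': -49.1, 'green': -34.2, 'blue': -16.1, 'yellow': 2.5, 'violet': 21.1}
23.58 26.0 {'red': -48.9, 'green': -33.6, 'blue': -15.5, 'yellow': 2.5, 'violet': 21.1}
23.88 27.0 {'red': -49.7, 'green': -31.5, 'blue': -13.5, 'yellow': 4.9, 'violet': 23.2}
24.18 28.0 {'red': -44.9, 'green': -25.1, 'blue': -6.6, 'yellow': 11.5, 'violet': 29.5}
24.23 28.0 {'red': -42.3, 'green': -22.4, 'blue': -4.4, 'yellow': 14.2, 'violet': 32.6}
24.28 28.0 {'red': -39.7, 'green': -19.4, 'blue': -1.2, 'yellow': 17.1, 'violet': 35.4}
24.33 28.0 {'red': -35.0, 'green': -16.0, 'blue': 2.3, 'yellow': 20.2, 'violet': 38.5}
24.38 28.0 {'red': -31.2, 'green': -12.0, 'blue': 5.9, 'yellow': 24.2, 'violet': 42.4}
24.43 28.0 {'red': -28.9, 'green': -8.0, 'blue': 10.1, 'yellow': 28.3, 'violet': 46.4}
24.48 28.0 {'red': -24.7, 'green': -3.6, 'blue': 14.4, 'yellow': 32.8, 'violet': 49.7}
24.53 28.0 {'red': -19.6, 'green': 1.1, 'blue': 19.0, 'yellow': 37.6, 'violet': 52.0}
24.58 28.0 {'red': -13.7, 'green': 6.2, 'blue': 24.3, 'yellow': 42.5}
{'red': 8.7, 'green': 31.4, 'blue': 49.2} 25.15
```

```bash
python3 -c "
import cv2,numpy as np
a=cv2.imread('pics/wp1.png')[:300,120:520]; b=cv2.imread('pics/sp1.png')
b=cv2.resize(b,(461,300)); cv2.imwrite('pics/m1.png',cv2.resize(np.hstack([a,b[:,:400]]),(800,300)))"
```

```text
(no output)
```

View pics/m1.png

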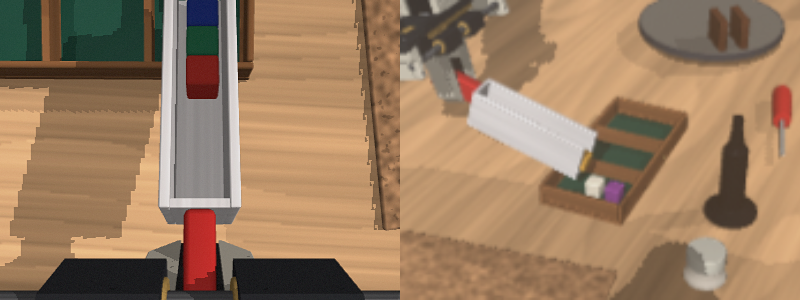

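```bash
python3 -c "
from h import *
pose(spout(1),2); pose(spout(0),2,.1)"
python3 pour.py 0 25 32
python3 -c "
import cv2,numpy as np
a=cv2.imread('pics/wp0.png')[:300,120:520]; b=cv2.imread('pics/sp0.png')
b=cv2.resize(b,(461,300)); cv2.imwrite('pics/m0.png',cv2.resize(np.hstack([a,b[:,:400]]),(800,300)))"
```

```text
27.07 25.0 {'red': 8.6, 'green': 31.2, 'blue': 49.1}
27.38 26.0 {'red': 8.2, 'green': 30.7, 'blue': 48.5}
27.68 27.0 {'red': 9.7, 'green': 32.6, 'blue': 49.5}
27.98 28.0 {'red': 14.3, 'green': 37.2, 'blue': 52.0}
28.02 28.0 {'red': 16.3, 'green': 39.0, 'blue': 52.8}
28.07 28.0 {'red': 18.7, 'green': 41.5, 'blue': 54.1}
28.12 28.0 {'red': 21.5, 'green': 44.4}
{'red': 35.1, 'green': 53.7} 28.6917
```

View pics/m0.png

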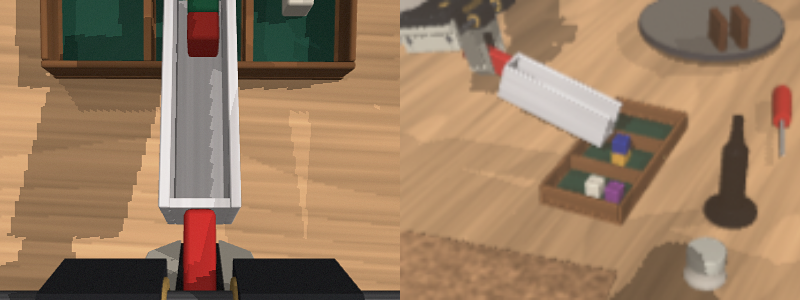

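```bash
python3 -c "
from h import *
pose(spout(0,.055,.06),5,.12); pose(spout(-1,.055,.04),5,.15); pose(spout(-1),12,.12)"
sed 's/x=s.get("red",99)/x=s.get("red",60)/; s/if v<10/if v<10 and pit<31/; s/range(30)/range(14)/' pour.py > pour2.py
python3 pour2.py -1 25 900
python3 -c "
import cv2,numpy as np
a=cv2.imread('pics/wp-1.png')[:300,120:520]; b=cv2.imread('pics/sp-1.png')
b=cv2.resize(b,(461,300)); cv2.imwrite('pics/m2.png',cv2.resize(np.hstack([a,b[:,:400]]),(800,300)))"
```

```text
30.75 25.0 {'red': 35.0, 'green': 53.7}
31.05 26.0 {'red': 34.6, 'green': 53.3}
31.35 27.0 {'red': 35.8, 'green': 54.2}
31.65 28.0 {'red': 39.5}
31.7 28.0 {'red': 41.3}
31.75 28.0 {'red': 43.2}
31.8 28.0 {'red': 44.1}
31.85 28.0 {'red': 45.1}
31.9 28.0 {'red': 46.4}
31.95 28.0 {'red': 47.7}
32.0 28.0 {'red': 49.4}
32.05 28.0 {'red': 51.1}
32.1 28.0 {'red': 53.1}
32.15 28.0 {}
{} 32.7167
```

View pics/m2.png

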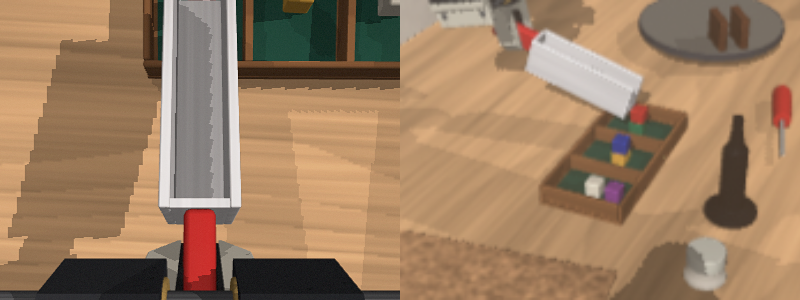

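```bash
python3 -c "
from h import *
pose(spout(-1),31,.15); env.sleep(.4); pose(spout(-1,.040,.036),31,.06)
a=env.capture('wrist'); b=env.capture('side')[140:270,220:420]
pose(spout(-1,.11,.036),10,.2); c=env.capture('wrist'); d=env.capture('side')[140:270,220:420]
f=lambda x:cv2.resize(x,(400,290))
cv2.imwrite('pics/m3.png',np.vstack([np.hstack([f(a),f(b)]),np.hstack([f(c),f(d)])])[:,:,::-1]); print(env.get_clock())"
```

```text
34.8417
```

View pics/m3.png

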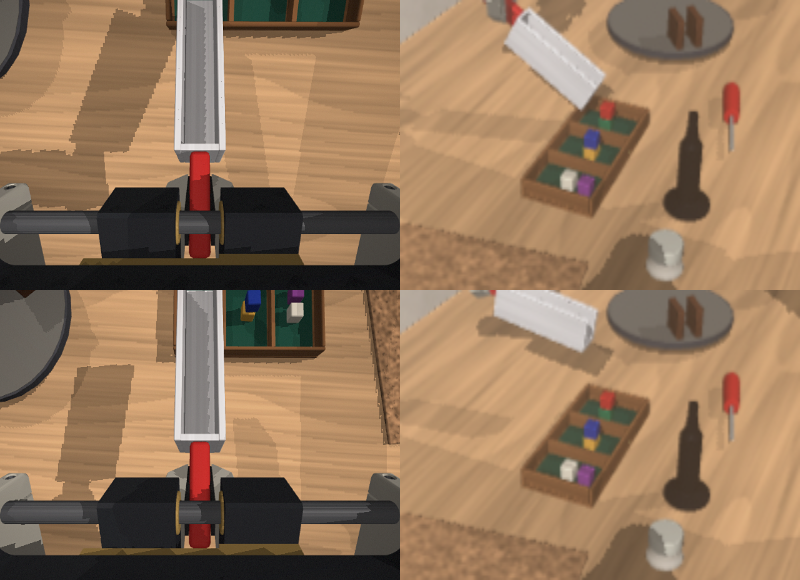

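```bash
python3 - <<'E'
from h import *
hp=-170.3; po=np.array([.535,.291,.005]); q=tool(hp,0,False,-30)
env.servo_line(S(po,hp,0,G)+[0,0,.09],q,velocity=.2)
env.servo_line(S(po,hp,0,G)+[0,0,.008],q,velocity=.1)
print(env.servo_line(S(po,hp,0,G)-[0,0,.005],q,velocity=.015,until_force=1.5),env.get_tcp_pos(),S(po,hp,0,G),env.get_wrist_force().round(1),env.get_wrist_torque().round(2))
p=env.get_tcp_pos()
env.servo_line([p[0],p[1],S(po,hp,0,G)[2]],q,velocity=.02)
env.open_gripper(); env.sleep(.2)
env.servo_line(S(po,hp,0,G)+[0,0,.10],q,velocity=.15)
pp=env.camera_params("wrist"); w=env.capture("wrist"); print(rect("shaker","wrist",.051,pp))
env.servo_line(S(po,hp,0,G)+[0,0,.14],q,velocity=.15)
s=env.capture("side")[140:340,160:420]; f=lambda x:cv2.resize(x,(400,300))
cv2.imwrite("pics/m4.png",np.hstack([f(w),f(s)])[:,:,::-1]); print(env.get_clock())
E
```

```text
True [0.63259756 0.30765379 0.03788531] [0.63258464 0.30768045 0.038     ] [0.2 0.6 5.3] [ 0.06 -0.23 -0.01]
[551.07 293.96 175.63  36.87   9.21   0.66]
41.475
```

View pics/m4.png

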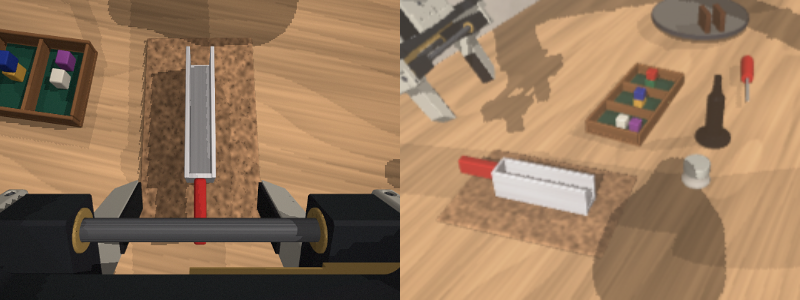

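The empty shaker stands level on the pad, and each compartment holds two stones.

```bash
python3 -c "
from cell import env
print(env.sign_off())"
```

```text
the job is handed in; nothing more can be done
None
```

I signed the job off after about 41 s: the six stones are shared two per compartment (one resting on the other in the middle and -y ones), and the empty shaker stands level on the cork pad, released.

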